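# Charge the wax melter from the scoop and shut its lid

### The arm

A 7-joint arm with a two-finger parallel gripper is mounted at the origin on a cart in front of the work surface, level with it; the furniture and walls round the work are solid. World frame = base frame: x ahead of the robot, y to its left, z up, the work surface at z = 0. Lengths are in m, angles in rad, forces in N, time in s.
With the tool pointing down it reaches from about 0.35 to 0.9 m from the base axis. Payload 7.2 kg.
Tool frame: the origin (TCP) lies at the very end of the fingers, on their centre line; the grasp point (between the pads) lies 19 mm behind it (r.grasp_offset is the z of the grasp point in the tool frame, in m); z points along the fingers, y is the line along which they close (so a half turn about z gives the same grasp; the last joint's range is limited). The gripper opens to 85 mm and grips with 20 to 120 N. Pads are 22 mm wide; open, the fingers measure 114 mm over their backs; the gripper's body (76 mm by 85 mm) begins 54 mm behind the grasp point. The pads swing forward as they close: fully open they stand 13 mm farther back than shut.
Start: joints at [1.116, 0.411, -0.013, 1.596, 0.006, 1.134, -0.082], TCP at [0.236, -0.579, 0.231] pointing down, gripper open.
Joint ranges: [-2.95, 2.95], [-0.29, 1.99], [-1.47, 1.44], [0.14, 2.54], [-1.03, 4.17], [0.13, 1.85], [-2.86, 2.86]. Speed limits (rad/s): [2.39, 2.39, 3.01, 3.01, 3.14, 3.14, 3.14].

### API

Orientations are given as a rotation vector (axis times angle).
In Python, from cell import read_state, optics, sign_off, r gives the robot as it stands.
- The arm moves only by the tool step_arm, never from a script. Its argument "increments" is a list that holds one entry, the list of rows, each a list of 5 numbers: the shift along the tool's x, y, z in cm, then the turn about the tool's z in degrees, then the closure, from -1 (fully open) to 1 (shut). In form: [[[dx, dy, dz, roll, hand], ...]]. A call has 1 to 8 rows; each row shifts and turns the commanded pose from where the row before left it, along the tool's axes as they then stand; what a row does not reach is not made up. A row lasts 1/12 s, in which the tool goes at most 41.7 mm and 7.16 degrees, less where a joint would pass 70% of its speed; a pose out of reach is approached as far as the arm can. A call is refused whole if a number of a shift passes 4.17 or a number of a turn 7.16, either way. A call with a gripper value outside its range is refused whole. The fingers move at their own pace and stop on an object; "force" is the grip in N (left out, the last holds). Time passes only in rows, so rows that do not move let the fingers close. It gives the time, the measured TCP pose, the force, the opening and the grip force at its end, in the units of the state.
- read_state(): the state, without advancing time (a new reading comes with each control period).
- optics.grab_frame(name): name is "scene" or "side" or "wrist"; returns (picture, depth): 400x640x3 uint8, red, green, blue; 400x640 float32, m along the optical axis (not along the pixel's ray), 0 where there is no reading.
- optics.camera_model(name): a dict with "vertical_fov" (degrees; the focal length in pixels is half the picture's height over the tangent of half this angle, whatever the lens; pixels are square), "cx", "cy" (the principal point, pixels), "rvec" (rotation vector, rad) and "tvec" (3), from world to camera coordinates, as OpenCV has them; the wrist camera has in their place "tool_from_camera" (4x4, takes a point from camera to tool coordinates, whose origin is the TCP and whose axes are the flange's). Camera axes: x right, y down, z forward; pixel columns grow to the right and rows downward; lengths in m; the calibration is good to about 2 mm. A picture is of the moment at which its call begins: read the wrist's pose just before it. camera_model takes no time and is no camera call.
- sign_off(): hands the job in; it is judged then, once.
The state is a dict: "time": time; "qpos": joint angles; "qd": joint speeds; "effort": joint torques, N m; "position": TCP position; "tool_rot": TCP orientation; "force": force on the tool from outside, world axes, zero at the start; "moment": the same for the moment, N m; "grip_width": finger opening in m; "grasp_force": force on a finger pad.
Only numpy, scipy, OpenCV 4.12 (cv2) and the standard library are available. Lean on these libraries where they do the work, as an engineer would, in place of code of your own. Each camera call takes 0.05 s, during which the arm holds its last target. There are 200 camera calls.

### The job

Load the wax melter: lift the scoop by its handle, carry it over the open melter and tip it so that all five wax pieces slide into the well; do not touch the wax with the fingers. Then stand the empty scoop back where it stood on the bench and lower the lid until it is fully shut. Leave the other things on the bench where they are.

Things in the scene. Friction and masses are not known exactly. Their poses are not given: they have to be found in the camera images.
- scoop: Flat-bottomed metal scoop, 130 mm long, 100 mm wide at the back, 80 mm at the open lip; sides 44 mm high at the back, 13 mm at the lip; a hood covers the back 45 mm, a D-handle runs lengthways above it. 0.2 kg, stands flat on the bench. Origin: centre of the underside; x points to the open lip (pieces leave there), z up.
- scoop_grip (a point): Middle of the scoop handle's black grip: a bar 54 mm long (along the scoop's x), 14 mm wide (along y) and 18 mm high, its centre 75 mm above the scoop's underside and 50 mm behind its origin, with 20 mm free below it down to the hood. Axes as the scoop's.
- scoop_lip (a point): Middle of the scoop's open lip: the front edge of its underside, 65 mm ahead of its origin. Axes as the scoop's.
- melter: White square wax melter fixed to the bench, 144 x 144 mm, rim 105 mm high, with a grey control panel and black knob on its front (-x) face. Inside is an open square well 128 x 128 mm, its floor 36 mm above the bench. Origin: centre of the underside; x to its back, y to its left, z up. The lid is hinged on its right (-y) rim.
- well_mouth (a point): Centre of the well's mouth, level with the rim, 105 mm above the bench. Axes as the melter's.
- lid (a joint): Angle of the melter's lid: 0 shut flat on the rim, 1.57 upright, 2.0 fully back; it starts open (1.65 to 1.95). The hinge is stiff: the lid stays where it is put, and about 3 to 4 N at its free edge moves it.
- lid_hinge (a point): Middle of the lid's hinge line, on the melter's right rim, 72 mm to the right of its centre and 106 mm high; the line runs along the melter's x. The point's frame turns with the lid: y from the hinge to the free edge, z out of the outer face.
- lid_edge (a point): Middle of the lid's free edge, 144 mm from the hinge. The lid is a steel plate 144 x 144 x 6 mm; its outer face (up when shut) carries a black knob 28 mm across and 22 mm high, 118 mm from the hinge, midway along the lid.
- wax_1: Cream wax piece broken from a slab, about 26 x 23 x 18 mm, 14 g, lying in the scoop. Origin: centre of its underside.
- wax_2: Another such wax piece.
- wax_3: Another such wax piece.
- wax_4: Another such wax piece.
- wax_5: Another such wax piece.
- vial: Bystander: small brown vial with a cork, 26 mm across, 68 mm high. Origin: centre of its underside.
- candle_cup: Bystander: ochre empty candle cup, 64 mm across, 62 mm high. Origin: centre of its underside.
- flask: Bystander: white-capped flask, 60 mm across, 129 mm high. Origin: centre of its underside.
- tea_light: Bystander: tea light in a metal cup, 38 mm across, 16 mm high. Origin: centre of its underside.
There are look-alikes about, which are no part of the job. What is shaped like the wax_5 but orange or purple is not meant.

How it is judged:
By the outcome, as a careful person would: the job done as asked, in the order asked, and still so for the second after the job is handed in, with the robot touching nothing.
It also fails if it takes over 72 s, if anything falls off the work surface, if the arm or the gripper's body presses on something with over 40 N, if the wrist force passes 120 N, or if a joint passes its speed limit or range.

## Working session

There is one attempt and no reset: what is moved stays moved. The work goes in short steps, Python scripts to look and compute and a tool call to move; the robot and the scene stay as the last step left them, time stands still between calls to the robot, and variables do not carry over. Pictures are saved under pics/ and viewed, at most 10 in all, crops included, and the job is handed in when it is done.

Besides the shell and the picture viewer there is one more tool, called as name(argument=value, ...) on one line, values as JSON. step_arm: Moves the arm, as the interface text tells. Its arguments: {"type":"object","properties":{"increments":{"type":"array","items":{"type":"array","items":{"type":"array","items":{"type":"number"}}}},"force":{"type":"number"}},"required":["increments"]}

```bash
mkdir -p pics; ls; cat > h.py <<'E'
import numpy as np, cv2
from scipy.spatial.transform import Rotation as R
from cell import read_state, optics, sign_off, r
def cam(n, st=None):
    m=optics.camera_model(n); f=200/np.tan(np.radians(m["vertical_fov"])/2)
    K=np.array([[f,0,m["cx"]],[0,f,m["cy"]],[0,0,1]])
    if n=="wrist":
        T=np.eye(4);T[:3,:3]=R.from_rotvec(st["tool_rot"]).as_matrix();T[:3,3]=st["position"]
        M=T@np.array(m["tool_from_camera"])
    else:
        M=np.eye(4);Rm=R.from_rotvec(np.ravel(m["rvec"])).as_matrix();M[:3,:3]=Rm.T;M[:3,3]=-Rm.T@np.ravel(m["tvec"])
    return K,M
def cloud(n,d,st=None):
    K,M=cam(n,st);v,u=np.mgrid[:400,:640]
    p=np.stack([(u-K[0,2])*d/K[0,0],(v-K[1,2])*d/K[1,1],d],-1)
    return p@M[:3,:3].T+M[:3,3]
def onplane(n,uv,z,st=None):
    K,M=cam(n,st);uv=np.atleast_2d(uv).astype(float)
    ray=np.c_[(uv-K[[0,1],2])/K[[0,1],[0,1]],np.ones(len(uv))]@M[:3,:3].T
    return M[:3,3]+ray*((z-M[2,3])/ray[:,2])[:,None]
def grab(n):
    st=read_state();p,d=optics.grab_frame(n);return st,p,d
E
python3 - <<'E'
from h import *
for n in("scene","side"):
    st,p,d=grab(n);cv2.imwrite(f"pics/{n}0.png",p[...,::-1]);np.savez(f"{n}0.npz",p=p,d=d)
    K,M=cam(n);print(n,K[0,0],M.round(3).tolist(),(d>0).mean())
print(read_state(), r.grasp_offset)
E
```

```text
pics
scene 367.74477623386724 [[-0.515, -0.575, 0.636, 0.008], [-0.857, 0.362, -0.368, 0.199], [-0.018, -0.734, -0.679, 0.664], [0.0, 0.0, 0.0, 1.0]] 0.995859375
side 403.32412179523607 [[0.898, -0.231, 0.375, 0.102], [-0.441, -0.485, 0.755, -0.96], [0.007, -0.843, -0.538, 0.697], [0.0, 0.0, 0.0, 1.0]] 0.664125
{'time': 0.1, 'qpos': array([ 1.11579415,  0.41184771, -0.01274207,  1.59694301,  0.00560074,
        1.13430443, -0.08219314]), 'qd': array([ 0.00137253, -0.00120943, -0.00040705, -0.00422591, -0.00055496,
        0.00050865,  0.00143124]), 'effort': array([ 3.70215435e-03, -6.01826978e+01,  6.85049146e-01, -3.00087047e+01,
        1.40241298e-02,  6.46851418e-03,  2.69988072e-05]), 'position': array([ 0.23558317, -0.5784242 ,  0.23052678]), 'tool_rot': array([-3.08161116e+00, -6.03624752e-01,  5.83708449e-04]), 'force': array([ 0.10698051, -1.3469521 , -0.13945714]), 'moment': array([-0.00205625, -0.01379504,  0.01108154]), 'grasp_force': 0.0, 'grip_width': 0.08558674890502269} -0.0187
```

View pics/scene0.png

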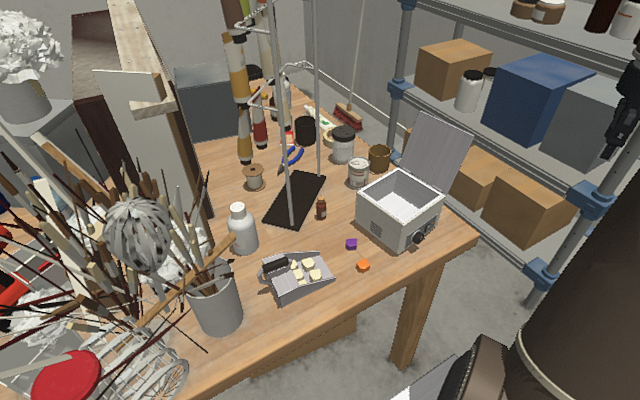

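View pics/side0.png

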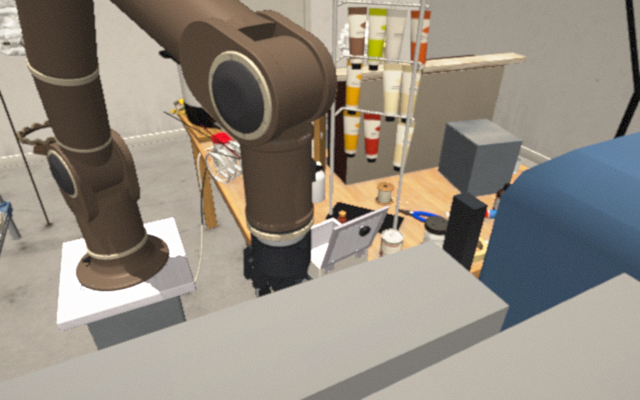

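The scene view shows the scoop at about (298,277) with its grip at (272,266) and the lip facing right. The melter is at (400,210) with the lid open on its right. The vial is at (321,208), the flask at (242,230), and orange and purple decoys at (363,266) and (351,243). In the side view the arm hides most of this.

```bash
cat > m.py <<'E'
from h import *
z=np.load("scene0.npz");p,d=z["p"],z["d"];P=cloud("scene",d)
hsv=cv2.cvtColor(p,cv2.COLOR_RGB2HSV)
def box(a,b,c,e): m=np.zeros((400,640),bool);m[c:e,a:b]=1;return m
# scoop
s=box(250,345,238,310)&(P[...,2]>0.004)&(hsv[...,1]<60)
q=P[s];print("scoop n",len(q),q.min(0).round(3),q.max(0).round(3))
g=box(255,300,245,285)&(hsv[...,2]<70)&(P[...,2]>0.04);g=cv2.morphologyEx(g.astype(np.uint8),cv2.MORPH_OPEN,np.ones((2,2)))>0
G=P[g];c,ax=G.mean(0),np.linalg.svd(G[:,:2]-G[:,:2].mean(0))[2][0]
print("grip n",len(G),c.round(4),"yaw",np.degrees(np.arctan2(ax[1],ax[0])),G.min(0).round(3),G.max(0).round(3))
# melter
m=box(340,480,105,255);Q=P[m&(P[...,2]>.098)&(P[...,2]<.112)]
print("rim",len(Q));rect=cv2.minAreaRect((Q[:,:2]*1000).astype(np.float32));print(rect)
F=P[m&(P[...,2]>.03)&(P[...,2]<.045)&(hsv[...,1]<40)];print("floor",len(F),F.min(0).round(3),F.max(0).round(3))
L=P[m&(P[...,2]>.13)&(P[...,0]<.8)];print("lid",len(L),L.mean(0).round(3),L.min(0).round(3),L.max(0).round(3))
n=np.linalg.svd(L-L.mean(0),full_matrices=False)[2][2];print("lid n",n.round(3))
w=box(280,330,252,290)&(hsv[...,1]>25)&(hsv[...,2]>150)&(P[...,2]>.005);print("wax",P[w].mean(0).round(3),P[w].min(0).round(3),P[w].max(0).round(3))
E
python3 m.py
python3 - <<'E'
import cv2,numpy as np
p=np.load("scene0.npz")["p"][180:310,230:460,::-1]
cv2.imwrite("pics/c0.png",cv2.resize(p,(800,452),interpolation=cv2.INTER_CUBIC))
E
```

```text
scoop n 2243 [ 0.008 -0.066  0.004] [0.58  0.199 0.664]
grip n 215 [0.4415 0.0514 0.0793] yaw 157.37965297810322 [0.008 0.009 0.026] [0.487 0.199 0.664]
rim 1122
((457.2168273925781, -274.8978271484375), (145.07469177246094, 150.2045135498047), 8.646888732910156)
floor 1216 [ 0.365 -0.351  0.03 ] [ 0.742 -0.192  0.045]
lid 3193 [ 0.456 -0.357  0.202] [ 0.008 -0.403  0.13 ] [0.547 0.199 0.664]
lid n [ 0.187  0.733 -0.654]
wax [ 0.437 -0.008  0.027] [ 0.008 -0.039  0.006] [0.493 0.199 0.664]
```

View pics/c0.png

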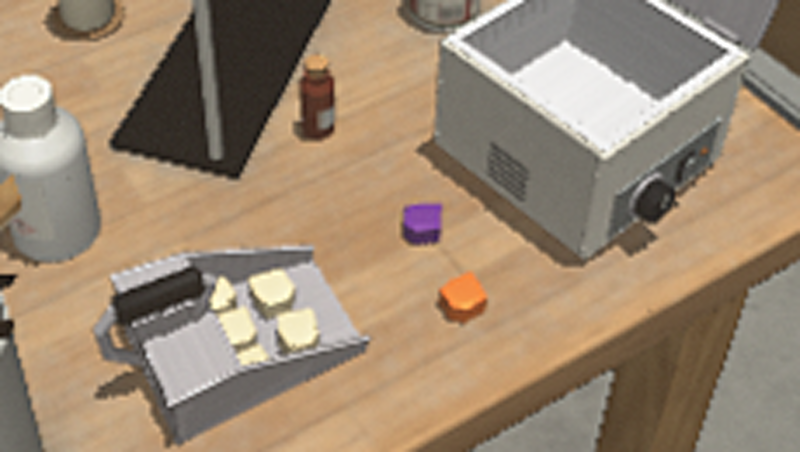

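The crop shows the scoop's lip facing the melter, with all five wax pieces in front of the hood. I'll drop the empty depth pixels and measure again.

```bash
cat > m2.py <<'E'
from h import *
z=np.load("scene0.npz");p,d=z["p"],z["d"];P=cloud("scene",d);P[d==0]=np.nan
hsv=cv2.cvtColor(p,cv2.COLOR_RGB2HSV)
def box(a,b,c,e): m=np.zeros((400,640),bool);m[c:e,a:b]=1;return m
g=box(258,292,245,285)&(hsv[...,2]<75)&(P[...,2]>0.055)&(P[...,2]<.1)
G=P[g];print("grip",len(G),np.median(G,0).round(4),G.min(0).round(3),G.max(0).round(3))
T=G[G[:,2]>.078];print(len(T),cv2.minAreaRect((T[:,:2]*1000).astype(np.float32)))
s=box(250,345,238,310)&(P[...,2]>0.004)&(P[...,2]<.07)&(P[...,0]>.3)&(hsv[...,1]<60)
q=P[s];print("scoop",len(q),q.min(0).round(3),q.max(0).round(3),cv2.minAreaRect((q[:,:2]*1000).astype(np.float32)))
m=box(340,480,105,255);Q=P[m&(P[...,2]>.098)&(P[...,2]<.112)]
h,xe,ye=np.histogram2d(Q[:,0],Q[:,1],bins=[np.arange(.36,.56,.01),np.arange(-.37,-.17,.01)]);print(h.astype(int))
L=P[m&(P[...,2]>.13)&(P[...,1]<-.3)&(P[...,1]>-.5)];n=np.linalg.svd(L-L.mean(0),full_matrices=False)[2][2]
print("lid",len(L),L.mean(0).round(3),L.min(0).round(3),L.max(0).round(3),n.round(3))
# pixel corners of grip and lip, for ray casting
for nme,uv,zz in [("lip far",(230+312*.2875,180+250*.2875),.013),("lip near",(230+367*.2875,180+343*.2875),.013),("rim FL",(230+603*.2875,180+157*.2875),.105),("rim BL",(230+445*.2875,180+40*.2875),.105),("rim FR",(230+748*.2875,180+58*.2875),.105),("back",(230+180*.2875,180+438*.2875),0.0)]:
    print(nme,onplane("scene",uv,zz)[0].round(4))
E
python3 m2.py
```

```text
grip 227 [0.4428 0.053  0.082 ] [0.438 0.025 0.067] [0.454 0.079 0.088]
162 ((446.28076171875, 52.317222595214844), (51.943721771240234, 14.735597610473633), 86.44487762451172)
scoop 2054 [ 0.395 -0.066  0.004] [0.58  0.091 0.07 ] ((484.02703857421875, 10.018638610839844), (153.2377471923828, 185.50010681152344), 84.0179214477539)
[[ 0  0  0  0  0  0  0  0  0  0  0  0  0  0  0  0  0  0  0]
 [ 0  0  0  0  0  0  0  0  0  0  0  0  0  3  8  9  0  0  0]
 [ 0  0  0  0  0  0  1  7  7 13 15 17 23 20 13 27  0  0  0]
 [ 0  6  6 15 14 17 18 14 14  7  8  4  1  1  1 23  3  0  0]
 [ 0 13 12  6  4  2  1  0  0  0  0  0  0  0  0 15 10  0  0]
 [ 0 16 20  0  0  0  0  0  0  0  0  0  0  0  0  9 14  0  0]
 [ 0 11 20  0  0  0  0  0  0  0  0  0  0  0  0  8 15  0  0]
 [ 0  8 20  2  0  0  0  0  0  0  0  0  0  0  0  5 18  0  0]
 [ 0  5 11  9  0  0  0  0  0  0  0  0  0  0  0  5 19  0  0]
 [ 0  1 14 12  0  0  0  0  0  0  0  0  0  0  0  1 20  1  0]
 [ 0  0  8 17  0  0  0  0  0  0  0  0  0  0  0  0 16  6  0]
 [ 0  0 10 13  0  0  0  0  0  0  0  0  0  0  0  0 13 10  0]
 [ 0  0  9 17  0  0  0  0  0  0  0  0  0  0  0  0  8 10  0]
 [ 0  0  7 13  3  0  0  0  0  0  0  0  0  0  0  0  7 14  0]
 [ 0  0  5 15  6  0  0  0  0  0  0  0  0  0  0  0  5 19  0]
 [ 0  0  2 15 11  0  0  0  0  0  1  6 10 14 12 12 12 13  0]
 [ 0  0  0 14 14  6 10  9 13 14 13  7  4  2  4  2  0  0  0]
 [ 0  0  0  7  8  5  5  2  2  0  0  0  0  0  0  0  0  0  0]
 [ 0  0  0  0  0  0  0  0  0  0  0  0  0  0  0  0  0  0  0]
 [ 0  0  0  0  0  0  0  0  0  0  0  0  0  0  0  0  0  0  0]]
lid 3104 [ 0.469 -0.373  0.189] [ 0.399 -0.403  0.13 ] [ 0.547 -0.339  0.243] [ 0.143 -0.936 -0.322]
lip far [ 0.4729 -0.0663  0.013 ]
lip near [ 0.3928 -0.0573  0.013 ]
rim FL [ 0.3763 -0.2133  0.105 ]
rim BL [ 0.5131 -0.1951  0.105 ]
rim FR [ 0.3946 -0.35    0.105 ]
back [0.402  0.0668 0.    ]
```

step_arm(increments=[[[0,0,-0.7,-6.9,-1],[0,0,-0.7,-6.9,-1],[0,0,-0.7,-6.9,-1],[0,0,-0.7,-6.9,-1],[0,0,-0.7,-6.9,-1],[0,0,-0.7,-6.9,-1],[0,0,-0.7,-6.9,-1],[0,0,-0.7,-6.9,-1]]])

```text
time: 0.77
position: [0.2356, -0.5786, 0.2871]
tool_rot: [-2.446, -1.97, -0.0]
force: [0.1, -0.1, -0.3]
grip_width: 0.0858
grasp_force: 0.0
```

step_arm(increments=[[[0,0,0,-6.9,-1],[3.8,0.86,0,0,-1],[3.8,0.86,0,0,-1],[3.8,0.86,0,0,-1],[3.8,0.86,0,0,-1],[3.8,0.86,0,0,-1],[3.8,0.86,0,0,-1],[3.8,0.86,0,0,-1]]])

```text
time: 1.43
position: [0.3222, -0.3182, 0.2871]
tool_rot: [-2.33, -2.107, 0.001]
force: [1.0, 0.1, 0.4]
grip_width: 0.0855
grasp_force: 0.0
```

step_arm(increments=[[[3.8,0.86,0,0,-1],[3.8,0.86,0,0,-1],[3.8,0.86,0,0,-1],[3.8,0.86,0,0,-1],[3.8,0.86,0,0,-1],[3.8,0.86,0,0,-1],[3.8,0.86,0,0,-1],[3.0,0.86,0,0,-1]]])

```text
time: 2.1
position: [0.4203, -0.0295, 0.2874]
tool_rot: [2.328, 2.109, 0.0]
force: [1.6, -0.4, -0.4]
grip_width: 0.0853
grasp_force: 0.0
```

```bash
cat >> h.py <<'E'
def tcp():
    st=read_state();M=R.from_rotvec(st["tool_rot"]).as_matrix();return st,np.array(st["position"]),M
def to(target,yawx=None):
    "print cm shift in tool axes to world target (TCP), and roll in deg to bring tool x to world yaw"
    st,p,M=tcp();print("tcp",p.round(4),"xyaw",np.degrees(np.arctan2(M[1,0],M[0,0])).round(2),"tilt",np.degrees(np.arccos(-M[2,2])).round(2),"t",round(st["time"],2))
    print("shift cm",(100*M.T@(np.array(target)-p)).round(2),"roll", None if yawx is None else round((np.degrees(np.arctan2(M[1,0],M[0,0]))-yawx+180)%360-180,2))
E
python3 - <<'E'
from h import *
st,p,d=grab("wrist");cv2.imwrite("pics/w0.png",p[...,::-1]);np.savez("w0.npz",p=p,d=d,pos=st["position"],rot=st["tool_rot"])
print(st["qpos"].round(3),(d>0).mean())
to([.4455,.0523,.058],84.3)
z=np.load("scene0.npz");P=cloud("scene",z["d"])
for u,v in [(242,215),(238,208),(291,222),(291,200),(318,200),(321,208),(355,170)]: print(u,v,P[v,u].round(3))
E
```

```text
[ 0.661  0.053 -0.719  1.937  0.038  1.165 -0.171] 0.99608984375
tcp [ 0.4223 -0.0243  0.2879] xyaw 84.65 tilt 0.21 t 2.15
shift cm [ 7.78  1.55 23.01] roll 0.35
242 215 [0.574 0.064 0.115]
238 208 [0.583 0.066 0.129]
291 222 [ 0.579 -0.05   0.026]
291 200 [ 0.582 -0.057  0.093]
318 200 [ 0.575 -0.124  0.065]
321 208 [ 0.567 -0.127  0.043]
355 170 [ 0.624 -0.267  0.065]
```

View pics/w0.png

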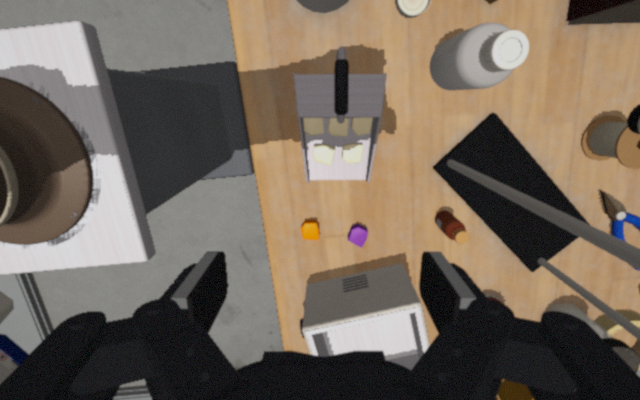

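The wrist view shows the grip at about (341,87), running vertically in the picture, with the wax below it. The flask at (490,55) and the rod foot at (455,165) are clear of the gripper. I'll refine the grip position from depth.

```bash
cat > w.py <<'E'
from h import *
z=np.load("w0.npz");p,d=z["p"],z["d"];st=dict(position=z["pos"],tool_rot=z["rot"]);P=cloud("wrist",d,st)
hsv=cv2.cvtColor(p,cv2.COLOR_RGB2HSV)
g=np.zeros((400,640),bool);g[45:125,325:358]=1;g&=(hsv[...,2]<60)&(P[...,2]>.06)&(P[...,2]<.1)
G=P[g];T=G[G[:,2]>.076];print(len(G),len(T),np.median(T[:,2]));print(cv2.minAreaRect((T[:,:2]*1000).astype(np.float32)))
# scoop silhouette at hood z~.044 
h=np.zeros((400,640),bool);h[70:120,290:390]=1;H=P[h&(P[...,2]>.036)&(P[...,2]<.055)];print(len(H),cv2.minAreaRect((H[:,:2]*1000).astype(np.float32)))
print("lip",onplane("wrist",[(306,181),(370,180)],.0,st).round(4))
m=np.zeros((400,640),bool);m[260:360,295:435]=1;Q=P[m&(P[...,2]>.099)&(P[...,2]<.112)];print(len(Q))
print("rim left edge",onplane("wrist",[(302,326),(425,302)],.105,st).round(4))
to([.4455,.0523,.058],84.3)
E
python3 w.py
```

```text
699 699 0.08319562366038152
((446.2467041015625, 52.0053825378418), (52.848812103271484, 12.818556785583496), 84.46427154541016)
3274 ((446.02301025390625, 43.050865173339844), (50.79717254638672, 101.97435760498047), 85.0413818359375)
lip [[ 0.3937 -0.0612  0.    ]
 [ 0.4797 -0.0683  0.    ]]
1764
rim left edge [[ 0.3775 -0.2091  0.105 ]
 [ 0.5213 -0.1906  0.105 ]]
tcp [ 0.4223 -0.0243  0.2879] xyaw 84.65 tilt 0.21 t 2.15
shift cm [ 7.78  1.55 23.01] roll 0.35
```

step_arm(increments=[[[3.0,0.6,0,0,-1],[3.0,0.6,0,0,-1],[1.7,0.4,2.0,0,-1],[0,0,3.5,0,-1],[0,0,3.5,0,-1],[0,0,3.5,0,-1],[0,0,3.0,0,-1],[0,0,3.0,0,-1]]])

```text
time: 2.82
position: [0.4433, 0.0423, 0.1005]
tool_rot: [-2.329, -2.107, 0.001]
force: [1.1, 0.3, 0.1]
grip_width: 0.0853
grasp_force: 0.0
```

step_arm(increments=[[[0,0,2.5,0,-1],[0,0,1.5,0,-1],[0,0,0.6,0,-1],[0,0,0,0,-1]]])

```text
time: 3.15
position: [0.4429, 0.0424, 0.0551]
tool_rot: [-2.328, -2.107, 0.003]
force: [0.9, 1.0, 0.7]
grip_width: 0.0852
grasp_force: 0.0
```

```bash
python3 - <<'E'
from h import *
to([.446,.0523,.057],84.65)
E
```

```text
tcp [0.4429 0.0424 0.0551] xyaw 84.29 tilt 0.17 t 3.15
shift cm [ 1.01  0.21 -0.19] roll -0.36
```

step_arm(increments=[[[0.5,0.1,-0.2,-0.3,-1],[0.5,0.1,0,0,-1],[0,0,0,0,-1],[0,0,0,0,1],[0,0,0,0,1],[0,0,0,0,1],[0,0,0,0,1],[0,0,0,0,1]]], force=100)

```text
time: 3.82
position: [0.4469, 0.052, 0.0584]
tool_rot: [2.324, 2.113, -0.0]
force: [0.4, -0.4, -0.6]
grip_width: 0.0256
grasp_force: 0.0
```

step_arm(increments=[[[0,0,0,0,1],[0,0,0,0,1],[0,0,-0.2,0,1],[0,0,-0.4,0,1],[0,0,-0.4,0,1],[0,0,0,0,1]]])

```text
time: 4.32
position: [0.4472, 0.0523, 0.0689]
tool_rot: [2.324, 2.113, 0.001]
force: [0.1, -0.6, -2.4]
grip_width: 0.0125
grasp_force: 97.7
```

```bash
python3 - <<'E'
from h import *
to([.446,.0523,.057],84.65)
st,p,d=grab("scene");P=cloud("scene",d)
v=p[225:325,240:400,::-1];cv2.imwrite("pics/c1.png",cv2.resize(v,(800,500),interpolation=cv2.INTER_CUBIC))
print(st["force"],st["moment"],st["grip_width"],st["grasp_force"])
E
```

```text
tcp [0.4472 0.0523 0.0689] xyaw 84.56 tilt 0.04 t 4.32
shift cm [-0.01 -0.12  1.19] roll -0.09
[ 0.05738897 -0.58520662 -2.40557829] [ 0.10060473 -0.02075074 -0.04615313] 0.012463723252285537 97.73670673370361
```

View pics/c1.png

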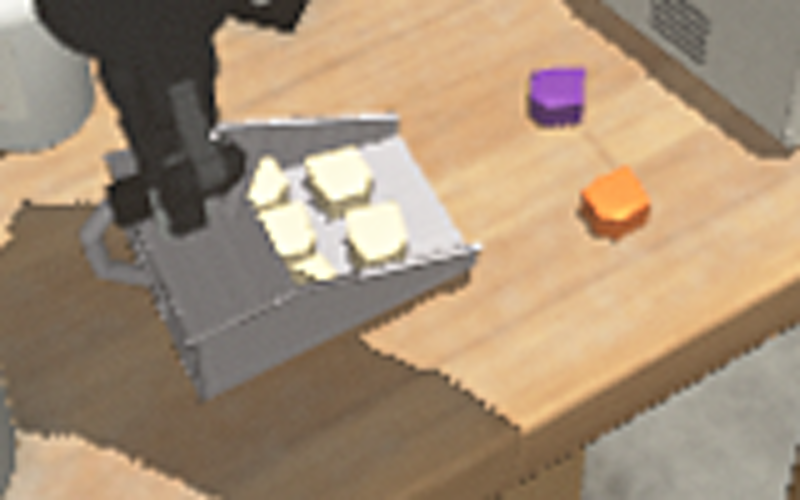

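The grip holds and the scoop hangs level with all five pieces in it. Next I'll lift it, turn it to line up with the melter and carry it over.

step_arm(increments=[[[0,0,-1.0,0,1],[0,0,-2.0,0,1],[0,0,-2.5,0,1],[0,0,-2.5,0,1],[0,0,-2.5,0,1],[0,0,-2.0,-3.0,1],[0,0,-0.5,-5.0,1],[0,0,0,-5.5,1]]])

```text
time: 5.03
position: [0.4478, 0.0526, 0.2008]
tool_rot: [2.053, 2.374, 0.003]
force: [-0.3, 0.2, -3.5]
grip_width: 0.0123
grasp_force: 98.0
```

step_arm(increments=[[[-1.0,-0.1,0,0,1],[-2.0,-0.3,0,0,1],[-2.5,-0.4,0,0,1],[-2.5,-0.4,0,0,1],[-2.5,-0.4,0,0,1],[-2.5,-0.4,0,0,1],[-2.5,-0.4,0,0,1],[-2.5,-0.4,0,0,1]]])

```text
time: 5.7
position: [0.4434, -0.1318, 0.1982]
tool_rot: [-2.064, -2.368, 0.001]
force: [-0.0, -0.7, -2.9]
grip_width: 0.0122
grasp_force: 98.0
```

step_arm(increments=[[[-2.5,-0.4,0,0,1],[-2.0,-0.2,0,0,1],[-1.5,0,0,0,1],[-0.5,0,0,0,1],[0,0,0,0,1]]])

```text
time: 6.12
position: [0.4474, -0.1961, 0.198]
tool_rot: [-2.063, -2.368, -0.0]
force: [0.5, 0.4, -3.6]
grip_width: 0.0123
grasp_force: 98.0
```

```bash
python3 - <<'E'
from h import *
to([.4506,-.2205,.172],98)
st,p,d=grab("scene");np.savez("s2.npz",p=p,d=d)
v=p[90:260,300:500,::-1];cv2.imwrite("pics/c2.png",cv2.resize(v,(706,600),interpolation=cv2.INTER_CUBIC))
print(st["force"],st["moment"],st["qpos"].round(2))
E
```

```text
tcp [ 0.4474 -0.1961  0.198 ] xyaw 97.88 tilt 0.04 t 6.12
shift cm [-2.46 -0.01  2.6 ] roll -0.12
[ 0.52890279  0.43256318 -3.61147653] [0.13474263 0.03166981 0.0446237 ] [ 0.9   0.29 -0.69  1.92  0.22  1.    0.24]
```

View pics/c2.png

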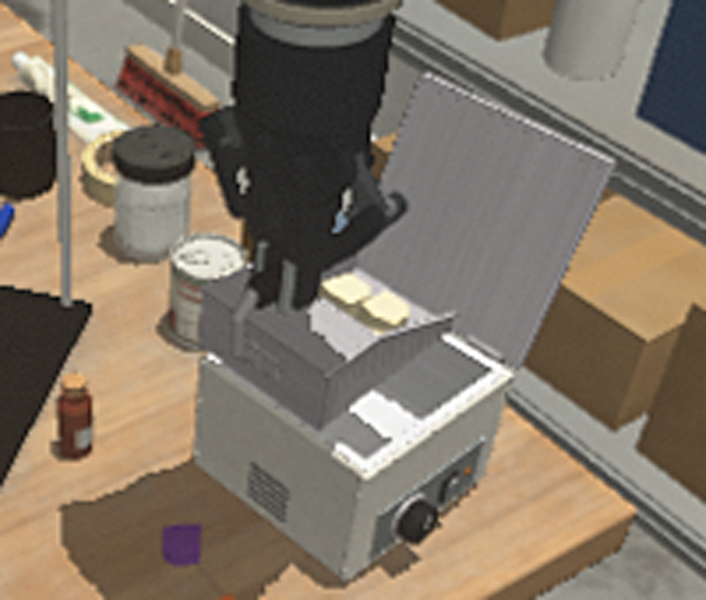

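The scoop is level over the well and lined up with it, with the lip pointing at the lid. I'll lower it close to the rim and loosen the grip to see whether it tips by gravity.

step_arm(increments=[[[-0.5,0,0.8,0,1],[-0.5,0,1.0,0,1],[-0.5,0,0.6,0,1],[0,0,0,0,1]]])

```text
time: 6.5
position: [0.4487, -0.2104, 0.1723]
tool_rot: [-2.058, -2.37, 0.002]
force: [-0.1, 0.1, -3.3]
grip_width: 0.0124
grasp_force: 98.0
```

step_arm(increments=[[[0,0,0,0,1],[0,0,0,0,1],[0,0,0,0,1]]], force=25)

```text
time: 6.75
position: [0.4499, -0.2097, 0.1745]
tool_rot: [2.059, 2.372, 0.0]
force: [-0.1, 0.9, -3.0]
grip_width: 0.0122
grasp_force: 98.0
```

```bash
cat >> h.py <<'E'
def tilt():
    "scoop pitch and lip from the points near the scoop plane, in tool frame x(-=forward), z"
    st,p,d=grab("scene");P=cloud("scene",d);_,c,M=tcp();Q=(P-c)@M;q=(P[...,2]);
    hsv=cv2.cvtColor(p,cv2.COLOR_RGB2HSV)
    cv2.imwrite("pics/last.png",cv2.resize(p[80:270,300:510,::-1],(663,600),interpolation=cv2.INTER_CUBIC))
    return st,p,Q,hsv,P
E
python3 - <<'E'
from h import *
st,p,Q,hsv,P=tilt()
to([.4506,-.2205,.172],98)
m=(np.abs(Q[...,1])<.055)&(Q[...,0]<-.02)&(Q[...,0]>-.15)&(Q[...,2]>-.02)&(Q[...,2]<.15)&(P[...,2]>.107)
q=Q[m];b=np.round(q[:,0],2)
for v in np.unique(b): print(v, np.percentile(q[b==v,2],[5,50,95]).round(3),(b==v).sum())
print(st["force"],st["moment"],st["grasp_force"])
E
```

```text
tcp [ 0.4499 -0.2097  0.1746] xyaw 98.09 tilt 0.03 t 6.8
shift cm [-1.08 -0.09  0.26] roll 0.09
-0.15 [0.025 0.035 0.045] 250
-0.14 [0.042 0.055 0.066] 412
-0.13 [0.064 0.067 0.068] 16
-0.12 [0.058 0.058 0.058] 2
-0.11 [0.048 0.056 0.058] 70
-0.1 [0.041 0.054 0.059] 34
-0.09 [0.036 0.039 0.055] 45
-0.08 [0.035 0.039 0.052] 95
-0.07 [0.036 0.043 0.053] 152
-0.06 [0.024 0.039 0.055] 34
-0.05 [0.021 0.04  0.057] 32
-0.04 [0.018 0.036 0.056] 34
-0.03 [0.012 0.015 0.055] 86
-0.02 [0.012 0.014 0.05 ] 52
[-0.05105776  0.87096297 -2.96571005] [ 0.06776569  0.0102739  -0.07845132] 97.96842098236084
```

step_arm(increments=[[[0,0,0,0,1],[0,0,0,0,1],[0,0,0,0,1],[0,0,0,0,1]]], force=30)

```text
time: 7.13
position: [0.4497, -0.21, 0.1744]
tool_rot: [2.06, 2.372, 0.0]
force: [0.4, -0.6, -1.7]
grip_width: 0.0123
grasp_force: 98.0
```

step_arm(increments=[[[0,0,0,0,0.9],[0,0,0,0,0.9],[0,0,0,0,0.9]]], force=30)

```text
time: 7.38
position: [0.4497, -0.21, 0.1743]
tool_rot: [2.06, 2.372, -0.0]
force: [-0.3, 0.0, -1.8]
grip_width: 0.012
grasp_force: 98.0
```

step_arm(increments=[[[0,0,0,0,0.76],[0,0,0,0,0.76],[0,0,0,0,0.76]]], force=30)

```text
time: 7.63
position: [0.4497, -0.21, 0.1743]
tool_rot: [-2.06, -2.372, -0.0]
force: [-0.1, -0.1, -3.2]
grip_width: 0.0121
grasp_force: 98.0
```

```bash
python3 - <<'E'
from h import *
st,p,Q,hsv,P=tilt(); print(st["force"],st["moment"],st["grasp_force"],st["grip_width"])
E
```

```text
[-0.13048282 -0.1432174  -3.21977884] [ 0.08863863 -0.01018521  0.00578692] 97.97927141189575 0.012061461128421502
```

View pics/last.png

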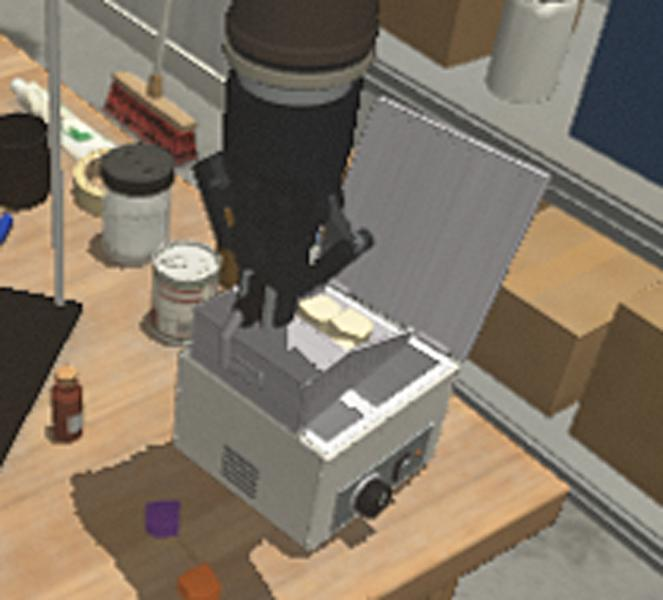

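The view shows the scoop still level, and the grip reads 98 N in spite of the lower force setting. I'll back the closure off in small steps.

step_arm(increments=[[[0,0,0,0,0.73]]], force=30)

```text
time: 7.77
position: [0.4497, -0.21, 0.1743]
tool_rot: [-2.06, -2.372, -0.0]
force: [0.5, -0.4, -2.7]
grip_width: 0.0124
grasp_force: 98.0
```

step_arm(increments=[[[0,0,0,0,0.715]]], force=30)

```text
time: 7.85
position: [0.4497, -0.21, 0.1743]
tool_rot: [2.06, 2.372, -0.0]
force: [0.7, 0.1, -3.2]
grip_width: 0.0122
grasp_force: 81.9
```

step_arm(increments=[[[0,0,0,0,0.71]]], force=30)

```text
time: 7.93
position: [0.4497, -0.21, 0.1743]
tool_rot: [2.06, 2.372, 0.0]
force: [0.1, -0.4, -2.8]
grip_width: 0.0126
grasp_force: 72.5
```

step_arm(increments=[[[0,0,0,0,0.71]]], force=30)

```text
time: 8.02
position: [0.4497, -0.21, 0.1743]
tool_rot: [2.06, 2.372, -0.0]
force: [-0.7, -0.4, -3.0]
grip_width: 0.013
grasp_force: 72.5
```

step_arm(increments=[[[0,0,0,0,0.7],[0,0,0,0,0.7]]], force=30)

```text
time: 8.18
position: [0.4496, -0.21, 0.1743]
tool_rot: [-2.06, -2.372, 0.0]
force: [0.8, 0.8, -2.4]
grip_width: 0.0131
grasp_force: 53.5
```

step_arm(increments=[[[0,0,0,0,0.692],[0,0,0,0,0.692]]], force=30)

```text
time: 8.35
position: [0.4497, -0.21, 0.1743]
tool_rot: [2.06, 2.372, -0.0]
force: [0.5, -0.9, -2.5]
grip_width: 0.0135
grasp_force: 38.1
```

```bash
cat > pitch.py <<'E'
from h import *
# pitch of scoop from points at the hood: tool-frame band beside fingers, plane fit
st,p,Q,hsv,P=tilt()
to([.4506,-.2205,.172],98)
m=(np.abs(Q[...,1])<.045)&(Q[...,0]<.02)&(Q[...,0]>-.14)&(Q[...,2]>.0)&(Q[...,2]<.13)&(P[...,2]>.05)
w=m&(hsv[...,1]>30)&(hsv[...,2]>150)&(hsv[...,0]>15)&(hsv[...,0]<40)
print("wax px",w.sum(),P[w].mean(0).round(3) if w.any() else "")
print(st["force"].round(2),st["moment"].round(3),st["grasp_force"])
E
python3 pitch.py
```

```text
tcp [ 0.4497 -0.21    0.1743] xyaw 98.06 tilt 0.0 t 8.4
shift cm [-1.06 -0.06  0.23] roll 0.06
wax px 181 [ 0.46  -0.289  0.133]
[ 0.47 -0.87 -2.51] [0.059 0.017 0.002] 38.12784433364868
```

step_arm(increments=[[[0,0,0,0,0.686],[0,0,0,0,0.686],[0,0,0,0,0.686]]], force=30)

```text
time: 8.65
position: [0.4497, -0.2099, 0.1743]
tool_rot: [-2.06, -2.372, -0.0]
force: [-0.3, 0.1, -2.5]
grip_width: 0.0133
grasp_force: 26.6
```

```bash
python3 pitch.py
```

```text
tcp [ 0.4497 -0.21    0.1743] xyaw 98.06 tilt 0.0 t 8.7
shift cm [-1.05 -0.06  0.23] roll 0.06
wax px 179 [ 0.46  -0.289  0.134]
[-0.27  0.09 -2.51] [ 0.091 -0.015 -0.023] 26.56280905008316
```

step_arm(increments=[[[0,0,0,0,0.682],[0,0,0,0,0.682],[0,0,0,0,0.682]]], force=30)

```text
time: 8.95
position: [0.4497, -0.21, 0.1743]
tool_rot: [-2.06, -2.372, -0.0]
force: [-0.0, -0.3, -3.1]
grip_width: 0.0136
grasp_force: 18.8
```

```bash
python3 pitch.py
```

```text
tcp [ 0.4497 -0.21    0.1743] xyaw 98.07 tilt 0.0 t 9.0
shift cm [-1.05 -0.06  0.23] roll 0.07
wax px 179 [ 0.46  -0.289  0.134]
[-0.04 -0.28 -3.08] [ 0.115 -0.059  0.006] 18.821101784706116
```

step_arm(increments=[[[0,0,0,0,0.679],[0,0,0,0,0.679],[0,0,0,0,0.679]]], force=30)

```text
time: 9.25
position: [0.4497, -0.21, 0.1743]
tool_rot: [2.06, 2.372, 0.0]
force: [0.2, -0.9, -3.4]
grip_width: 0.0138
grasp_force: 13.0
```

```bash
python3 pitch.py
```

```text
tcp [ 0.4497 -0.21    0.1743] xyaw 98.06 tilt 0.0 t 9.3
shift cm [-1.06 -0.06  0.23] roll 0.06
wax px 184 [ 0.46  -0.289  0.133]
[ 0.24 -0.93 -3.35] [0.103 0.02  0.038] 12.997506558895111
```

step_arm(increments=[[[0,0,0,0,0.677],[0,0,0,0,0.677],[0,0,0,0,0.677]]], force=30)

```text
time: 9.55
position: [0.4497, -0.21, 0.1743]
tool_rot: [2.06, 2.372, -0.0]
force: [0.0, -0.4, -3.4]
grip_width: 0.014
grasp_force: 9.1
```

```bash
python3 pitch.py
```

```text
tcp [ 0.4497 -0.21    0.1743] xyaw 98.06 tilt 0.0 t 9.6
shift cm [-1.05 -0.05  0.23] roll 0.06
wax px 179 [ 0.46  -0.289  0.134]
[ 0.05 -0.38 -3.41] [0.056 0.002 0.012] 9.107869416475296
```

step_arm(increments=[[[0,0,0,0,0.6755],[0,0,0,0,0.6755],[0,0,0,0,0.6755]]], force=30)

```text
time: 9.85
position: [0.4497, -0.21, 0.1743]
tool_rot: [2.06, 2.372, 0.0]
force: [0.3, -1.0, -4.0]
grip_width: 0.014
grasp_force: 6.0
```

```bash
python3 pitch.py
```

```text
tcp [ 0.4497 -0.2099  0.1743] xyaw 98.06 tilt 0.0 t 9.9
shift cm [-1.06 -0.06  0.23] roll 0.06
wax px 73 [ 0.463 -0.282  0.105]
[ 0.3  -1.05 -3.97] [0.106 0.022 0.031] 5.967065915465355
```

step_arm(increments=[[[0,0,0,0,0.6755],[0,0,0,0,0.6755]]])

```text
time: 10.07
position: [0.4497, -0.21, 0.1743]
tool_rot: [2.06, 2.372, -0.0]
force: [-0.5, 0.3, -2.6]
grip_width: 0.0134
grasp_force: 5.9
```

```bash
python3 pitch.py
```

```text
tcp [ 0.4497 -0.21    0.1743] xyaw 98.06 tilt 0.0 t 10.12
shift cm [-1.05 -0.06  0.23] roll 0.06
wax px 9 [ 0.445 -0.272  0.107]
[-0.45  0.26 -2.63] [ 0.003 -0.013  0.001] 5.90923435986042
```

View pics/last.png

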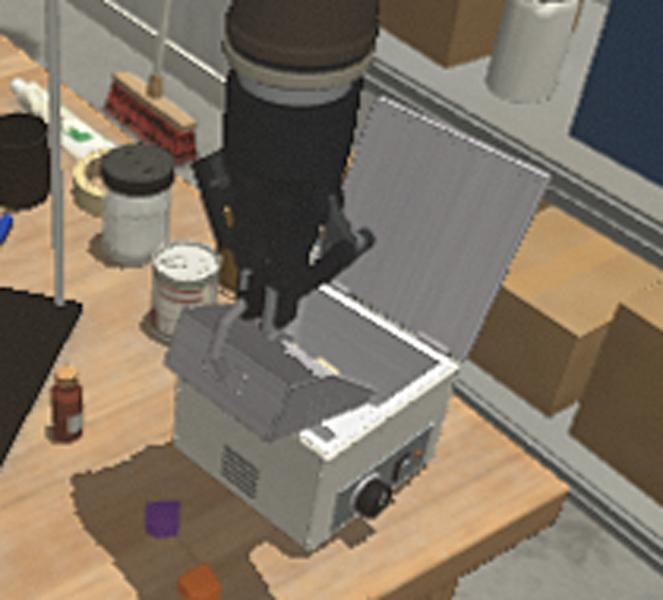

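The view shows the scoop pitched about 30 degrees with the lip inside the well, and the wax has slid down it. I'll firm up the grip a little and push the lip against the far inner wall to steepen it.

step_arm(increments=[[[0,0,0,0,0.69],[0,0,0,0,0.69],[-1.0,0,0,0,0.69],[-1.5,0,0,0,0.69],[-1.5,0,0,0,0.69],[-1.5,0,0,0,0.69],[-1.0,0,0,0,0.69],[0,0,0,0,0.69]]], force=40)

```text
time: 10.78
position: [0.4586, -0.2775, 0.1738]
tool_rot: [-2.064, -2.368, 0.0]
force: [0.1, -0.5, -3.2]
grip_width: 0.0134
grasp_force: 19.1
```

step_arm(increments=[[[-0.6,0,0,0,0.69],[-0.6,0,-0.1,0,0.69],[-0.6,0,-0.2,0,0.69],[-0.6,0,-0.2,0,0.69],[-0.4,0,-0.1,0,0.69]]])

```text
time: 11.2
position: [0.4629, -0.3027, 0.1807]
tool_rot: [2.06, 2.372, -0.0]
force: [-0.4, 2.4, -2.0]
grip_width: 0.0135
grasp_force: 19.7
```

```bash
python3 pitch.py
```

```text
tcp [ 0.4629 -0.3035  0.1807] xyaw 98.01 tilt 0.05 t 11.25
shift cm [ 8.39 -0.06  0.87] roll 0.01
wax px 0 
[-0.38  2.42 -2.03] [0.709 0.07  0.006] 19.683270156383514
```

step_arm(increments=[[[-0.4,0,-0.1,0,0.69],[-0.5,0,-0.1,0,0.69],[-0.5,0,-0.1,0,0.69],[-0.5,0,-0.1,0,0.69]]])

```text
time: 11.58
position: [0.4654, -0.3212, 0.1844]
tool_rot: [-2.06, -2.372, 0.0]
force: [0.1, 2.1, -4.7]
grip_width: 0.0135
grasp_force: 20.2
```

```bash
python3 pitch.py; python3 - <<'E'
from h import *
st,p,d=grab("wrist");cv2.imwrite("pics/w1.png",p[...,::-1])
E
```

```text
tcp [ 0.4655 -0.3225  0.1845] xyaw 98.0 tilt 0.04 t 11.63
shift cm [10.31 -0.06  1.24] roll 0.0
wax px 0 
[ 0.09  2.11 -4.7 ] [0.659 0.138 0.011] 20.19497036933899
```

View pics/last.png

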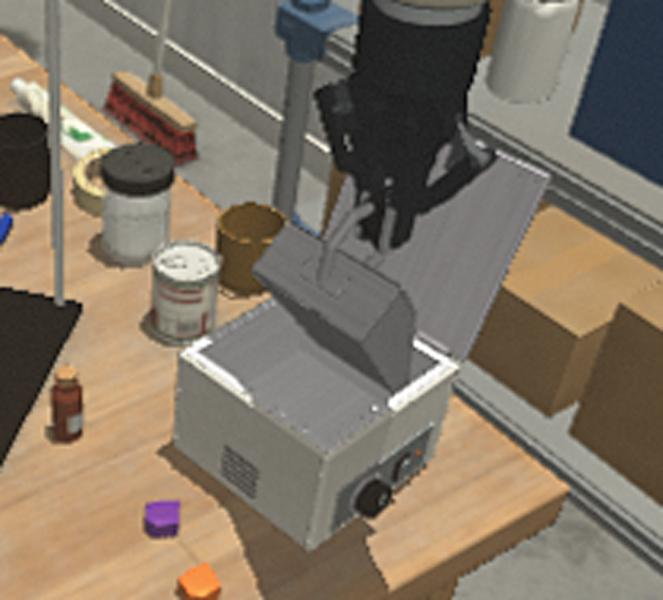

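The scoop is pitched about 50 degrees, with the lip against the hinge-side wall and the lid unmoved. I'll back off so any trapped pieces drop, then look down into the well.

step_arm(increments=[[[1.0,0,0,0,0.69],[1.5,0,0,0,0.69],[1.5,0,0,0,0.69],[0,0,0,0,0.69],[0,0,0,0,0.69],[0,0,-1.5,0,0.69],[0,0,-2.5,0,0.69],[0,0,-2.5,0,0.69]]])

```text
time: 12.35
position: [0.4593, -0.2808, 0.2497]
tool_rot: [-2.058, -2.372, 0.001]
force: [-0.4, 0.1, -2.5]
grip_width: 0.0137
grasp_force: 20.4
```

step_arm(increments=[[[-1.0,0,-0.5,0,0.69],[-1.5,0,0,0,0.69],[-1.0,0,0,0,0.69],[0,0,0,0,0.69]]])

```text
time: 12.68
position: [0.4634, -0.3195, 0.2523]
tool_rot: [-2.064, -2.367, 0.002]
force: [-1.0, -0.4, -2.8]
grip_width: 0.0137
grasp_force: 20.4
```

```bash
cat > wax.py <<'E'
from h import *
st,p,d=grab("wrist");P=cloud("wrist",d,st);hsv=cv2.cvtColor(p,cv2.COLOR_RGB2HSV)
cv2.imwrite("pics/w2.png",p[...,::-1])
c=np.array([.458,-.273]);a=np.radians(8);B=np.array([[np.cos(a),-np.sin(a)],[np.sin(a),np.cos(a)]])
Lc=(P[...,:2]-c)@B*1000
inw=(np.abs(Lc)<70).all(-1)&(P[...,2]<.15)
w=(hsv[...,1]>28)&(hsv[...,2]>90)&(hsv[...,0]>15)&(hsv[...,0]<40)&inw&(P[...,2]<.1)
w=cv2.morphologyEx(w.astype(np.uint8),cv2.MORPH_OPEN,np.ones((2,2)))
n,l,s,_=cv2.connectedComponentsWithStats(w)
for i in range(1,n):
    if s[i,4]>12: print("wax blob px",s[i],"melter xy mm",Lc[l==i].mean(0).round(0),"z",P[l==i][:,2].max().round(3))
to([.4506,-.2205,.172],98);print(st["force"].round(2),st["moment"].round(3),st["grasp_force"])
E
python3 wax.py
```

```text
tcp [ 0.4635 -0.3177  0.2522] xyaw 97.89 tilt 0.16 t 12.73
shift cm [9.79 0.07 8.04] roll -0.11
[-0.99 -0.43 -2.8 ] [-0.137 -0.03  -0.03 ] 20.385755002498627
```

```bash
cat >> wax.py <<'E'
k=inw&(d>0);print("in-mouth px",k.sum(),"low",(k&(P[...,2]<.1)).sum())
kk=k&(P[...,2]<.1)
if kk.any():
    print(Lc[kk].min(0).round(0),Lc[kk].max(0).round(0),np.percentile(P[kk][:,2],[1,25,50,75,99]).round(3)); print("hsv med",np.median(hsv[kk],0),np.percentile(hsv[kk][:,1],[50,90,99]))
E
python3 wax.py
python3 - <<'E'
from h import *
p=grab("scene")[1];d=0
st,p,d=grab("scene");P=cloud("scene",d);hsv=cv2.cvtColor(p,cv2.COLOR_RGB2HSV)
w=(hsv[...,1]>28)&(hsv[...,2]>110)&(hsv[...,0]>15)&(hsv[...,0]<40)&(P[...,2]>.006)&(P[...,1]<.1)&(P[...,1]>-.37)&(P[...,0]>.35)&(P[...,0]<.54)
n,l,s,c=cv2.connectedComponentsWithStats(w.astype(np.uint8))
for i in range(1,n):
    if s[i,4]>4: print(s[i],P[l==i].mean(0).round(3))
E
```

```text
tcp [ 0.4638 -0.3163  0.2524] xyaw 97.98 tilt 0.18 t 12.78
shift cm [9.65 0.04 8.06] roll -0.02
[-0.14 -0.2  -2.58] [-0.076 -0.009  0.016] 20.409196615219116
in-mouth px 8503 low 5941
[-65.  31.] [62. 64.] [0.034 0.035 0.036 0.054 0.096]
hsv med [165.   7. 145.] [ 7. 12. 16.]
[428  35  39   8 106] [ 0.434 -0.295  0.447]
[460  39   5   3   5] [ 0.425 -0.32   0.443]
[356 192   1  11  11] [ 0.515 -0.192  0.089]
[385 193  34  24 460] [ 0.466 -0.296  0.054]
[366 200   8   5  10] [ 0.473 -0.198  0.101]
[357 207   8   8  19] [ 0.495 -0.194  0.059]
[355 211   1   6   6] [ 0.515 -0.192  0.034]
[357 213   4   4   7] [ 0.502 -0.193  0.04 ]
[372 214   5   2   5] [ 0.455 -0.2    0.078]
[355 217  19  19  39] [ 0.491 -0.195  0.017]
[362 216  21  11  55] [ 0.467 -0.199  0.048]
[391 217   6   4   8] [ 0.403 -0.21   0.102]
[408 219   4   4   5] [ 0.382 -0.235  0.103]
[378 223   6   5  12] [ 0.432 -0.204  0.061]
[385 228   5   3   5] [ 0.415 -0.207  0.062]
[382 232   9  10  22] [ 0.416 -0.207  0.037]
[391 234   4   4   6] [ 0.397 -0.21   0.056]
[375 236  23  19  49] [ 0.405 -0.208  0.02 ]
[393 236   6   6  13] [ 0.388 -0.211  0.052]
[397 242   3   5   6] [ 0.38  -0.212  0.043]
[363 267   3   2   5] [ 0.383 -0.124  0.016]
```

The scene camera sees one wax heap inside the well. Next I'll rock the scoop back to level by drawing its underside over the near rim.

step_arm(increments=[[[1.5,0,0,0,0.69],[2.5,0,0,0,0.69],[2.5,0,0,0,0.69],[2.5,0,0,0,0.69],[1.2,0,1.0,0,0.69],[0,0,2.0,0,0.69],[0,0,1.7,0,0.69],[0,0,0,0,0.69]]])

```text
time: 13.55
position: [0.4488, -0.2133, 0.205]
tool_rot: [-2.056, -2.372, 0.002]
force: [-1.4, 0.3, -2.8]
grip_width: 0.0138
grasp_force: 19.7
```

```bash
python3 pitch.py; python3 wax.py; python3 - <<'E'
from h import *
_,p,_=tcp();c=np.array([.458,-.273]);a=np.radians(8);print("melter xy",(p[:2]-c)@np.array([[np.cos(a),-np.sin(a)],[np.sin(a),np.cos(a)]])*1000)
E
```

```text
tcp [ 0.4493 -0.2135  0.2063] xyaw 98.14 tilt 0.17 t 13.6
shift cm [-0.71  0.04  3.43] roll 0.14
wax px 3 [ 0.436 -0.217  0.169]
[-1.38  0.31 -2.75] [-0.065  0.031  0.015] 19.695412516593933
wax blob px [355 242  19  17 128] melter xy mm [39. -7.] z 0.215
tcp [ 0.45   -0.2138  0.2073] xyaw 98.12 tilt 0.08 t 13.65
shift cm [-0.67 -0.03  3.53] roll 0.12
[-0.33 -0.61 -2.14] [-0.043  0.028 -0.059] 19.676785469055176
in-mouth px 7420 low 5629
[-64. -64.] [64. 35.] [0.034 0.036 0.05  0.077 0.099]
hsv med [120.   7. 105.] [ 7.   13.   68.72]
melter xy [ 0.30255907 59.7025086 ]
```

step_arm(increments=[[[1.0,0,0.1,0,0.69],[1.0,0,0.1,0,0.69],[1.0,0,0.4,0,0.69],[1.0,0,0.5,0,0.69],[1.0,0,0.5,0,0.69],[1.0,0,0.5,0,0.69],[1.0,0,0.5,0,0.69],[0,0,0,0,0.69]]])

```text
time: 14.32
position: [0.4397, -0.143, 0.1801]
tool_rot: [-2.055, -2.374, 0.0]
force: [0.5, 0.7, -0.9]
grip_width: 0.0138
grasp_force: 18.6
```

step_arm(increments=[[[0.8,0,0.5,0,0.69],[0.8,0,0.5,0,0.69],[0.6,0,0.4,0,0.69],[0,0,0,0,0.69]]])

```text
time: 14.65
position: [0.4366, -0.1224, 0.1663]
tool_rot: [-2.057, -2.372, 0.001]
force: [-0.3, 0.9, -0.4]
grip_width: 0.0138
grasp_force: 18.5
```

```bash
cat > scoop.py <<'E'
from h import *
import sys
# side-view profile of the scoop in tool axes from the scene camera: hood & side wall heights
st,p,Q,hsv,P=tilt();to([.4472,.0523,.058],84.6)
m=(np.abs(Q[...,1])<.055)&(Q[...,0]<.05)&(Q[...,0]>-.13)&(Q[...,2]>-.03)&(Q[...,2]<.12)&(P[...,2]>.11 if len(sys.argv)<2 else P[...,2]>.004)
q=Q[m];b=np.round(q[:,0],2)
for v in np.unique(b): print(v,np.percentile(q[b==v,2],[2,50,98]).round(3),(b==v).sum())
print(st["force"].round(2),st["moment"].round(3))
w=(hsv[...,1]>28)&(hsv[...,2]>110)&(hsv[...,0]>15)&(hsv[...,0]<40)&m;print("wax px in scoop",w.sum())
E
python3 scoop.py
```

```text
tcp [ 0.4368 -0.1229  0.1666] xyaw 98.12 tilt 0.1 t 14.7
shift cm [17.19  3.52 10.88] roll 13.52
-0.11 [0.046 0.052 0.056] 19
-0.1 [0.041 0.05  0.056] 16
-0.09 [0.038 0.049 0.056] 21
-0.08 [0.034 0.044 0.054] 20
-0.07 [0.03  0.043 0.056] 26
-0.06 [0.027 0.042 0.056] 27
-0.05 [0.023 0.038 0.054] 30
-0.04 [0.02  0.036 0.056] 38
-0.03 [-0.     0.017  0.053] 87
-0.02 [0.011 0.017 0.054] 125
-0.01 [0.015 0.017 0.055] 145
0.0 [-0.025  0.016  0.051] 202
0.01 [-0.028  0.015  0.051] 326
0.02 [-0.022  0.031  0.056] 474
0.03 [-0.021 -0.012  0.031] 66
0.04 [-0.011  0.003  0.022] 53
[-0.34  0.9  -0.44] [ 0.174  0.139 -0.031]
wax px in scoop 3
```

The scoop is level again to within a degree or two, and no wax shows in it. I'll carry it back over its starting place.

step_arm(increments=[[[0,0,-0.8,0,0.7],[0,0,-1.2,2.0,0.7],[0,0,-0.5,5.5,0.7],[0,0,0,5.0,0.7],[1.5,0,0,1.0,0.7],[2.5,-0.1,0,0,0.7],[2.5,-0.1,0,0,0.7],[2.5,-0.1,0,0,0.7]]])

```text
time: 15.37
position: [0.4428, -0.0334, 0.1929]
tool_rot: [2.326, 2.111, 0.0]
force: [0.2, -0.1, -2.6]
grip_width: 0.0133
grasp_force: 28.7
```

step_arm(increments=[[[2.5,-0.1,0,0,0.7],[2.5,-0.1,0,0,0.7],[2.0,-0.1,0,0,0.7],[1.5,0,2.0,0,0.7],[0,0,2.5,0,0.7],[0,0,2.5,0,0.7],[0,0,1.5,0,0.7],[0,0,0,0,0.7]]])

```text
time: 16.03
position: [0.4461, 0.0504, 0.1051]
tool_rot: [-2.322, -2.111, 0.006]
force: [-0.1, 0.1, -1.5]
grip_width: 0.0131
grasp_force: 28.9
```

```bash
python3 scoop.py 1
```

```text
tcp [0.447  0.0507 0.1067] xyaw 84.55 tilt 0.17 t 16.08
shift cm [0.16 0.02 4.87] roll -0.05
-0.11 [0.045 0.06  0.062] 156
-0.1 [0.043 0.06  0.063] 170
-0.09 [0.039 0.06  0.062] 176
-0.08 [0.036 0.059 0.063] 183
-0.07 [0.032 0.059 0.062] 193
-0.06 [0.028 0.059 0.062] 203
-0.05 [0.025 0.059 0.062] 213
-0.04 [0.02  0.051 0.062] 103
-0.03 [-0.011  0.018  0.06 ] 157
-0.02 [0.002 0.018 0.06 ] 199
-0.01 [-0.015  0.018  0.06 ] 193
-0.0 [-0.022  0.018  0.061] 203
0.01 [-0.024  0.017  0.058] 287
0.02 [-0.022  0.03   0.061] 193
0.03 [-0.019 -0.005  0.03 ] 66
0.04 [-0.008  0.002  0.02 ] 32
[-0.08  0.09 -1.48] [ 0.062  0.042 -0.028]
wax px in scoop 14
```

```bash
python3 - <<'E'
from h import *
def prof(P,c,M,zlo,zhi):
    Q=(P-c)@M
    m=(np.abs(Q[...,1])<.025)&(Q[...,2]>zlo)&(Q[...,2]<zhi)&(Q[...,0]<-.03)&(Q[...,0]>-.14)
    return Q[m]
# lip = front-most floor point at rows across width; ref frame: TCP pose at grasp (.4472,.0523,.0584), yaw 84.56
z=np.load("scene0.npz");P0=cloud("scene",z["d"]);a=np.radians(84.56)
M0=np.array([[np.cos(a),np.sin(a),0],[np.sin(a),-np.cos(a),0],[0,0,-1]]);c0=np.array([.4472,.0523,.0584])
st,p,d=grab("scene");P1=cloud("scene",d);_,c1,M1=tcp()
for n,P,c,M,I in(("before",P0,c0,M0,z["p"]),("now",P1,c1,M1,p)):
    Q=(P-c)@M;h=cv2.cvtColor(I,cv2.COLOR_RGB2HSV)
    grey=(h[...,1]<40)&(np.abs(Q[...,1])<.055)&(Q[...,0]>-.14)&(Q[...,0]<.05)&(Q[...,2]>.0)&(Q[...,2]<.068)
    f=grey&(Q[...,2]>.05)&(np.abs(Q[...,1])<.03)&(Q[...,0]<-.05)
    hd=grey&(Q[...,2]<.025)&(Q[...,2]>.008)&(Q[...,0]<.0)
    print(n,"floor z",np.median(Q[f][:,2]).round(4),"lip x",np.percentile(Q[f][:,0],[1,3]).round(4),"hood z",np.median(Q[hd][:,2]).round(4),"hood x",np.percentile(Q[hd][:,0],[2,50]).round(4),"all y",np.percentile(Q[grey][:,1],[1,99]).round(4))
E
```

```text
before floor z 0.0561 lip x [-0.116  -0.1147] hood z 0.0132 hood x [-0.0545 -0.0169] all y [-0.0498  0.0468]
now floor z 0.06 lip x [-0.1139 -0.1125] hood z 0.017 hood x [-0.0448 -0.017 ] all y [-0.0503  0.0437]
```

step_arm(increments=[[[0,0,1.5,0,0.7],[0,0,1.5,0,0.7],[0,0,0.9,0,0.7],[0,0,0.3,0,0.7],[0,0,0.2,0,0.7],[0,0,0,0,0.7],[0,0,0,0,0.7]]])

```text
time: 16.72
position: [0.4484, 0.0511, 0.064]
tool_rot: [2.324, 2.113, 0.001]
force: [0.7, -0.7, -1.9]
grip_width: 0.0135
grasp_force: 28.8
```

```bash
python3 scoop.py 1 | sed -n '1,4p;$p' ; python3 -c "
from h import *
s=read_state();print(s['force'],s['moment'])"
```

```text
tcp [0.4483 0.051  0.064 ] xyaw 84.56 tilt 0.06 t 16.77
shift cm [ 0.11 -0.12  0.6 ] roll -0.04
-0.11 [0.045 0.058 0.06 ] 114
-0.1 [0.041 0.058 0.06 ] 135
wax px in scoop 8
[-0.30664205  0.47524945 -2.72172205] [0.01882218 0.01071851 0.04393673]
```

step_arm(increments=[[[-0.1,-0.1,0.1,0,0.7],[0,0,0.1,0,0.7],[0,0,0.1,0,0.7],[0,0,0,0,0.7]]])

```text
time: 17.1
position: [0.4469, 0.0499, 0.0612]
tool_rot: [2.323, 2.113, -0.001]
force: [-3.8, -1.0, 13.8]
grip_width: 0.0136
grasp_force: 31.0
```

step_arm(increments=[[[0,0,0.1,0,0.7],[0,0,0,0,0.7],[0,0,0,0,0.7]]])

```text
time: 17.35
position: [0.4469, 0.0499, 0.0612]
tool_rot: [2.323, 2.112, -0.001]
force: [-9.5, -2.5, 29.2]
grip_width: 0.0136
grasp_force: 33.2
```

step_arm(increments=[[[0,0,-0.1,0,0.7],[0,0,-0.05,0,0.7],[0,0,0,0,0.6],[0,0,0,0,0.3],[0,0,0,0,0],[0,0,0,0,-0.3],[0,0,0,0,-0.3]]])

```text
time: 17.93
position: [0.4468, 0.0501, 0.0607]
tool_rot: [-2.324, -2.113, 0.0]
force: [0.5, -0.6, -0.5]
grip_width: 0.0556
grasp_force: 0.0
```

step_arm(increments=[[[0,0,-0.5,0,-0.3],[0,0,-1.0,0,-0.3],[0,0,-2.0,0,-0.3],[0,0,-3.0,0,-0.3],[0,0,-3.5,0,-0.3],[0,0,-3.5,0,0],[0,0,-3.5,0,1],[0,0,-3.5,0,1]]])

```text
time: 18.6
position: [0.4461, 0.0506, 0.2684]
tool_rot: [2.323, 2.115, 0.001]
force: [0.9, 0.1, 0.0]
grip_width: 0.0195
grasp_force: 0.0
```

```bash
python3 - <<'E'
from h import *
a=np.radians(84.56);M0=np.array([[np.cos(a),np.sin(a),0],[np.sin(a),-np.cos(a),0],[0,0,-1]]);c0=np.array([.4472,.0523,.0584])
z=np.load("scene0.npz");st,p,d=grab("scene")
for n,P,I in(("before",cloud("scene",z["d"]),z["p"]),("now",cloud("scene",d),p)):
    Q=(P-c0)@M0;h=cv2.cvtColor(I,cv2.COLOR_RGB2HSV)
    grey=(h[...,1]<40)&(np.abs(Q[...,1])<.07)&(Q[...,0]>-.14)&(Q[...,0]<.05)&(Q[...,2]>.0)&(Q[...,2]<.068)
    f=grey&(Q[...,2]>.05)&(np.abs(Q[...,1])<.03)&(Q[...,0]<-.05)
    hd=grey&(Q[...,2]<.025)&(Q[...,2]>.008)&(Q[...,0]<.0)
    H=Q[hd];g=(h[...,2]<75)&(np.abs(Q[...,1])<.04)&(np.abs(Q[...,0])<.05)&(Q[...,2]<-.008)&(Q[...,2]>-.05)
    print(n,"floor z",np.median(Q[f][:,2]).round(4),"lip x",np.percentile(Q[f][:,0],[1,3]).round(4),"hood z",np.median(H[:,2]).round(4),"rect",cv2.minAreaRect((Q[hd][:,:2]*1000).astype(np.float32)),"grip",cv2.minAreaRect((Q[g][:,:2]*1000).astype(np.float32)),g.sum(),
     "wax px",((h[...,1]>28)&(h[...,2]>110)&(h[...,0]>15)&(h[...,0]<40)&(np.abs(Q[...,1])<.04)&(Q[...,0]>-.11)&(Q[...,0]<0)&(Q[...,2]>.02)&(Q[...,2]<.054)).sum())
to([0,0,0])
E
```

```text
before floor z 0.0561 lip x [-0.116  -0.1147] hood z 0.0132 rect ((-30.360069274902344, -0.2571754455566406), (100.4294662475586, 60.87531661987305), 89.77505493164062) grip ((-0.4028644561767578, -0.973907470703125), (14.828194618225098, 53.79109191894531), 87.76964569091797) 227 wax px 419
now floor z 0.056 lip x [-0.1173 -0.1153] hood z 0.0131 rect ((-31.656652450561523, 1.3751029968261719), (100.27193450927734, 66.52528381347656), 87.40381622314453) grip ((-1.6952056884765625, -0.20990562438964844), (15.013925552368164, 52.82118225097656), 89.39022064208984) 232 wax px 0
tcp [0.4492 0.0517 0.2747] xyaw 84.66 tilt 0.52 t 18.65
shift cm [ -9.35 -44.49  27.05] roll None
```

The scoop is back within 2 mm and empty. Before closing the lid I'll check the space behind it and look at the wax in the well.

```bash
python3 - <<'E'
from h import *
z=np.load("scene0.npz");d=z["d"];P=cloud("scene",d);P[d==0]=9
for zl in(.05,.15,.25,.35,.45):
    m=(P[...,0]>.33)&(P[...,0]<.62)&(P[...,1]<-.42)&(P[...,1]>-1)&(P[...,2]>zl)&(P[...,2]<zl+.1)
    print(zl,m.sum(),P[m][:,1].max().round(3) if m.any() else "")
st,p,d=grab("scene");P=cloud("scene",d);hsv=cv2.cvtColor(p,cv2.COLOR_RGB2HSV)
w=(hsv[...,1]>28)&(hsv[...,2]>110)&(hsv[...,0]>15)&(hsv[...,0]<40)&(P[...,2]>.03)&(P[...,2]<.12)&(P[...,1]<-.21)&(P[...,1]>-.35)&(P[...,0]>.39)&(P[...,0]<.525)
print("wax in well px",w.sum(),P[w].mean(0).round(3),np.percentile(P[w],[1,99],axis=0).round(3).tolist())
np.savez("s3.npz",p=p,d=d)
L=P[(P[...,2]>.13)&(P[...,2]<.3)&(P[...,1]<-.33)&(P[...,1]>-.42)&(P[...,0]>.38)&(P[...,0]<.57)];n=np.linalg.svd(L-L.mean(0),full_matrices=False)[2][2];print("lid n",n,L.min(0),L.max(0))
v=p[150:250,345:460,::-1];cv2.imwrite("pics/well.png",cv2.resize(v,(690,600),interpolation=cv2.INTER_CUBIC))
def tool(my,mx,zz):
    a=np.radians(8);return [.458+mx*np.cos(a)-my*np.sin(a),-.273+mx*np.sin(a)+my*np.cos(a),zz]
print(tool(-.16,-.035,.29));to(tool(-.16,-.035,.29),98)
E
```

```text
0.05 7 -0.999
0.15 562 -0.932
0.25 1551 -0.932
0.35 0 
0.45 0 
wax in well px 462 [ 0.463 -0.294  0.055] [[0.391, -0.337, 0.036], [0.507, -0.21, 0.099]]
lid n [-0.14434435  0.9355753   0.32227871] [ 0.39894954 -0.40316847  0.13019557] [ 0.54683572 -0.34095268  0.24337781]
[np.float64(0.4456083137476555), np.float64(-0.43631394953225355), 0.29]
tcp [0.4492 0.0513 0.2718] xyaw 84.59 tilt 0.54 t 18.7
shift cm [-48.58   4.25  -1.8 ] roll -13.41
```

View pics/well.png

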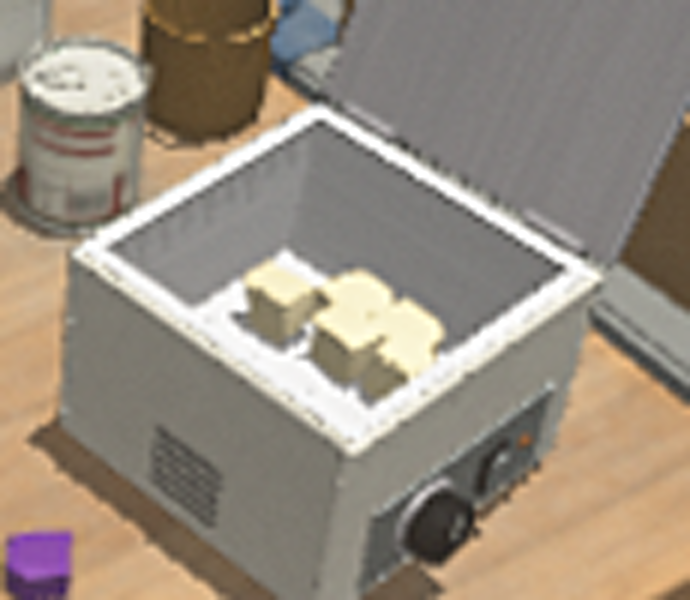

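The close-up shows all five cream pieces on the well floor, at roughly (280,300), (355,295), (345,345), (410,335) and (380,375), and the rim is clear. Now I'll take the closed fingers over the lid to get behind it.

step_arm(increments=[[[0,0,-1.2,-6.7,1],[0,0,-1.3,-6.7,1],[-1.5,-0.2,0,0,1],[-3.0,-0.4,0,0,1],[-3.0,-0.5,0,0,1],[-3.0,-0.5,0,0,1],[-3.0,-0.5,0,0,1],[-3.0,-0.5,0,0,1]]])

```text
time: 19.37
position: [0.4433, -0.118, 0.2913]
tool_rot: [2.061, 2.371, -0.0]
force: [-0.3, 0.7, -0.5]
grip_width: 0.0002
grasp_force: 0.0
```

step_arm(increments=[[[-3.0,-0.5,0,0,1],[-3.0,-0.5,0,0,1],[-3.0,-0.5,0,0,1],[-3.0,-0.5,0,0,1],[-3.0,-0.5,0,0,1],[-3.0,-0.5,0,0,1],[-3.0,-0.5,0,0,1],[-3.0,-0.4,0,0,1]]])

```text
time: 20.03
position: [0.4379, -0.3612, 0.2912]
tool_rot: [-2.061, -2.371, -0.0]
force: [0.1, -0.4, 0.2]
grip_width: 0.0002
grasp_force: 0.0
```

```bash
cat >> h.py <<'E'
def mel(my,mx,zz):
    a=np.radians(8);return [.458+mx*np.cos(a)-my*np.sin(a),-.273+mx*np.sin(a)+my*np.cos(a),zz]
E
python3 - <<'E'
from h import *
to(mel(-.16,-.035,.2),98)
E
```

```text
tcp [ 0.4379 -0.3612  0.2912] xyaw 97.98 tilt 0.01 t 20.03
shift cm [-7.55 -0.28  9.12] roll -0.02
```

step_arm(increments=[[[-2.5,-0.1,0,0,1],[-2.5,-0.1,0,0,1],[-2.5,-0.1,0,0,1],[0,0,2.0,0,1],[0,0,2.5,0,1],[0,0,2.5,0,1],[0,0,1.0,0,1],[0,0,0,0,1]]])

```text
time: 20.7
position: [0.4446, -0.4336, 0.2084]
tool_rot: [-2.058, -2.367, -0.001]
force: [0.1, -0.2, 0.3]
grip_width: -0.0002
grasp_force: 0.0
```

step_arm(increments=[[[1.0,0,0,0,1],[1.0,0,0,0,1],[1.0,0,0,0,1],[1.0,0,0,0,1],[1.0,0,0,0,1],[1.0,0,0,0,1]]])

```text
time: 21.2
position: [0.4378, -0.3744, 0.2118]
tool_rot: [2.06, 2.369, -0.001]
force: [0.6, -2.4, 2.0]
grip_width: -0.0002
grasp_force: 1.1
```

```bash
cat > lid.py <<'E'
from h import *
st,p,d=grab("scene");P=cloud("scene",d);P[d==0]=9
a=np.radians(8);B=np.array([[np.cos(a),-np.sin(a)],[np.sin(a),np.cos(a)]]);L=(P[...,:2]-[.458,-.273])@B
_,c,_m=tcp();print("tcp mel",((c[:2]-[.458,-.273])@B*1000).round(1),c[2].round(4),"F",st["force"].round(1),"t",round(st["time"],2))
hsv=cv2.cvtColor(p,cv2.COLOR_RGB2HSV)
m=(L[...,0]>0.0)&(L[...,0]<.065)&(L[...,1]>-.14)&(L[...,1]<.09)&(P[...,2]>.112)&(P[...,2]<.26)&(hsv[...,1]<45)&(hsv[...,2]>80)
y=L[...,1][m];z=P[...,2][m];ang=np.degrees(np.arctan2(z-.106,y+.072));print("lid px",m.sum(),"angle pct",np.percentile(ang,[10,50,90]).round(1),"top z",np.percentile(z,99).round(3) if m.any() else "")
E
python3 lid.py
```

```text
tcp mel [-33.9 -95.2] 0.2116 F [ 0.6 -2.4  2. ] t 21.2
lid px 1333 angle pct [91.  92.8 94.1] top z 0.25
```

step_arm(increments=[[[1.0,0,0,0,1],[1.0,0,0,0,1],[1.0,0,0.1,0,1],[1.0,0,0.2,0,1],[1.0,0,0.2,0,1],[1.0,0,0.3,0,1],[0.8,0,0.5,0,1],[0.8,0,0.5,0,1]]])

```text
time: 21.92
position: [0.4268, -0.2987, 0.1923]
tool_rot: [-2.061, -2.37, -0.0]
force: [-1.9, -0.3, 1.0]
grip_width: -0.0003
grasp_force: 0.8
```

```bash
python3 lid.py
```

```text
tcp mel [-34.6 -19.3] 0.1913 F [-1.9 -0.3  1. ] t 21.92
lid px 70 angle pct [51.8 52.7 53.5] top z 0.223
```

step_arm(increments=[[[0.8,0,0.6,0,1],[0.7,0,0.7,0,1],[0.7,0,0.8,0,1],[0.7,0,0.9,0,1],[0.6,0,0.9,0,1],[0.5,0,0.9,0,1],[0.5,0,0.9,0,1],[0.4,0,0.8,0,1]]])

```text
time: 22.63
position: [0.42, -0.2508, 0.1266]
tool_rot: [-2.061, -2.37, -0.0]
force: [0.2, 0.0, 0.2]
grip_width: -0.0001
grasp_force: 0.4
```

```bash
python3 lid.py
```

```text
tcp mel [-35.2  28.5] 0.1254 F [0.2 0.  0.2] t 22.63
lid px 580 angle pct [ 9.8 11.1 13.9] top z 0.183
```

step_arm(increments=[[[0.5,0,0.4,0,1],[0.4,0,0.4,0,1],[0,0,0.3,0,1],[0,0,0.2,0,1],[0,0,0.2,0,1],[0,0,0.1,0,1]]])

```text
time: 23.18
position: [0.4191, -0.2427, 0.112]
tool_rot: [2.062, 2.37, -0.0]
force: [-3.9, 2.6, 16.0]
grip_width: 0.0001
grasp_force: 8.2
```

```bash
python3 lid.py
```

```text
tcp mel [-34.3  35.5] 0.1121 F [-3.9  2.6 16. ] t 23.18
lid px 377 angle pct [2.8 3.8 5.8] top z 0.177
```

step_arm(increments=[[[0,0,0.1,0,1],[0,0,0,0,1],[0,0,-0.5,0,1],[0,0,-2.0,0,1],[0,0,-3.0,0,1],[0,0,-3.5,0,1],[0,0,-3.5,0,1],[0,0,-3.5,0,1]]])

```text
time: 23.9
position: [0.4187, -0.2425, 0.2726]
tool_rot: [2.062, 2.37, 0.0]
force: [1.1, -0.9, 0.0]
grip_width: 0.0003
grasp_force: 0.0
```

step_arm(increments=[[[-0.5,-2.5,-1.0,0,1],[-0.5,-3.0,0,0,1],[0,-3.0,0,0,1],[0,-3.0,0,0,1],[0,-2.5,0,0,1],[0,0,0,0,1],[0,0,0,0,1]]])

```text
time: 24.48
position: [0.2808, -0.2725, 0.2812]
tool_rot: [2.065, 2.366, -0.001]
force: [1.3, -0.9, -0.6]
grip_width: -0.0003
grasp_force: 0.0
```

```bash
python3 lid.py; python3 - <<'E'
from h import *
st,p,d=grab("scene");P=cloud("scene",d);hsv=cv2.cvtColor(p,cv2.COLOR_RGB2HSV)
a=np.radians(8);B=np.array([[np.cos(a),-np.sin(a)],[np.sin(a),np.cos(a)]]);L=(P[...,:2]-[.458,-.273])@B
m=(np.abs(L)<.068).all(-1)&(P[...,2]>.1)&(P[...,2]<.125)
X=np.c_[L[m],np.ones(m.sum())];k,*_=np.linalg.lstsq(X,P[...,2][m],rcond=None);print("lid plane",m.sum(),"slopes deg",np.degrees(k[:2]).round(2),"z",k[2].round(4))
# change against the start elsewhere on the bench
z=np.load("scene0.npz");D=(np.abs(cv2.absdiff(p,z["p"])).max(-1)>50).astype(np.uint8);D=cv2.morphologyEx(D,cv2.MORPH_OPEN,np.ones((3,3)))
n,l,s,_=cv2.connectedComponentsWithStats(D);print([list(map(int,x)) for x in s[1:] if x[4]>15])
E
```

```text
tcp mel [-174.2   25.3] 0.2812 F [ 1.3 -0.9 -0.6] t 24.48
lid px 720 angle pct [ 3.1  5.8 18.9] top z 0.116
lid plane 2299 slopes deg [-0.03 -0.06] z 0.1126
[[502, 0, 82, 40, 1445], [527, 4, 7, 4, 23], [536, 11, 8, 9, 64], [495, 38, 64, 28, 983], [632, 46, 8, 17, 99], [503, 65, 5, 4, 17], [624, 66, 10, 11, 60], [506, 72, 17, 8, 66], [535, 72, 16, 15, 123], [460, 77, 50, 73, 1013], [601, 79, 39, 80, 1334], [402, 120, 65, 71, 2576], [530, 128, 11, 14, 51], [462, 133, 12, 17, 96], [510, 144, 28, 11, 169], [476, 148, 23, 28, 430], [611, 169, 29, 58, 567], [365, 170, 72, 37, 1397], [360, 192, 20, 15, 64], [632, 210, 8, 7, 42], [521, 212, 89, 136, 1868], [568, 238, 72, 67, 1506], [382, 257, 46, 31, 790], [304, 267, 10, 5, 38], [486, 333, 20, 12, 76], [472, 334, 11, 15, 71], [512, 339, 10, 16, 109], [524, 352, 50, 48, 507], [433, 354, 25, 46, 543], [463, 370, 41, 30, 873], [391, 388, 19, 12, 141], [502, 394, 4, 6, 22]]
```

```bash
python3 -c "
from cell import sign_off
print(sign_off())"
```

```text
the job is handed in; nothing more can be done
None
```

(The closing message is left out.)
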